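Focus the board camera by four clicks and hold

ROBOT

A 6-joint arm with a two-finger parallel gripper is mounted at the origin on the work surface. World frame = base frame: x ahead of the robot, y to its left, z up, the work surface at z = 0. Lengths are in m, angles in rad, forces in N, time in s.
With the tool pointing down it reaches from about 0.35 to 0.775 m from the base axis. Payload 7.3 kg.
Tool frame: the origin (TCP) lies at the centre of the arm's flange, where the gripper is bolted on; the fingertips stand 178 mm ahead of it and the grasp point (between the pads) lies 159 mm ahead of it (tip_extent is the distance from the TCP to the fingertips, in m); z points along the fingers, y is the line along which they close (so a half turn about z gives the same grasp; the last joint's range is limited). The gripper opens to 92 mm and grips with 3 to 60 N. Pads are 19 mm wide; open, the fingers measure 130 mm over their backs; the gripper's body (75 mm by 190 mm) begins 47 mm behind the grasp point.
Start: joints at [-1.361, 0.342, 1.524, -0, 1.275, -0.146], TCP at [0.183, -0.492, 0.405] pointing down, gripper open.
Joint ranges: [-2.53, 2.53], [-0.77, 2.02], [0.04, 2.7], [-1, 4.14], [0.28, 2.66], [-3.11, 3.11]. Speed limits (rad/s): [2.57, 2.57, 3.14, 3.14, 3.14, 3.14].

INTERFACE

Orientations are given as [roll, pitch, yaw] about the fixed x, y, z axes, in that order (R = Rz(yaw) Ry(pitch) Rx(roll)).
In Python, from cell import * gives the robot as it stands.
- The arm moves only by the tool arm_command, never from a script. Its arguments are lists of equal length, an entry for each row: "xyz": the shift along the world's x, y, z in mm, a list of three; "spin": the turn about the world's z in degrees. In form: {"xyz": [[tx, ty, tz], ...], "spin": [spin, ...]}. A call has 1 to 20 rows; each row shifts and turns the commanded pose from where the row before left it; what a row does not reach is not made up. A row lasts 1/10 s, in which the tool goes at most 50 mm and 8.59 degrees, less where a joint would pass 70% of its speed; a pose out of reach is approached as far as the arm can. A call with a gripper value outside its range is refused whole. "jaw" is the opening, from -1 (shut) to 1 (fully open), set as the call begins (left out, the last holds). The fingers move at their own pace and stop on an object; "squeeze" is the grip in N (left out, the last holds). Time passes only in rows, so rows that do not move let the fingers close. It gives the time, the measured TCP pose, the force, the opening and the grip force at its end, in the units of the state.
- observe(): the state, without advancing time (a new reading comes with each control period).
- read_camera(name): name is "side" or "top" or "wrist"; returns a dict with "img" (384x512x3 uint8, red, green, blue), "depth" (384x512 float32, m along the optical axis (not along the pixel's ray), 0 where there is no reading), "fx", "fy", "cx", "cy" (pixels), "world_from_camera" (4x4, takes a point from camera to world coordinates). Camera axes: x right, y up, looking along -z (the intrinsics and any distortion apply to the point x, -y, -z); pixel columns grow to the right and rows downward; lengths in m; the calibration is good to about 2 mm. A picture is of the moment at which its call begins.
- hand_in(): hands the job in; it is judged then, once.
The state is a dict: "time": time; "qpos": joint angles; "qvel": joint speeds; "joint_efforts": joint torques, N m; "tool_pos": TCP position; "tool_rot": TCP orientation; "contact_force": force on the tool from outside, world axes, zero at the start; "torque": the same for the moment, N m; "opening": finger opening in m; "grip_force": force on a finger pad.
Only numpy, scipy, OpenCV 4.12 (cv2) and the standard library are available. Lean on these libraries where they do the work, as an engineer would, in place of code of your own. Each camera call takes 0.05 s, during which the arm holds its last target. There are 200 camera calls.

TASK

Bring the inspection camera down into focus: take the orange knob of its spring-loaded ratchet lever, advance the lever from its rest exactly four clicks, never going on to the fifth, and finish still holding it steady at the fourth click, because the lever springs back if it is let go. Leave the component reel, the white bottle and the hand scanner where they are.

Things in the scene. Friction and masses are not known exactly. Their poses are not given: they have to be found in the camera images.
- stand: Inspection camera stand, fixed, placed anew each time: black base plate 180 x 380 mm, 16 mm high. Origin on the table, z up; the plate spans its x -60..120, y -210..170 mm. At (85, -140) mm a steel column 26 mm thick, 346 mm high, carries a red and black camera head (x -35..110, y -175..-105, 160 to 340 mm high) over a small board. The lever is at the +y end.
- lever_pivot (a point): Point on the lever's upright hinge axis, 52 mm above the table, at stand (0, 100) mm, over the lever's black hub (44 mm across, top at 48 mm). Below the lever lies a flat aluminium dial, 156 mm across, top at 22 mm, with a black tick under each click position 0 to 7.
- lever_knob (a point): Mid-height of the orange upright knob on the lever's end: cylinder 20 mm across, 26 to 74 mm above the table, 100 mm from the hinge axis; this point is 52 mm up. The steel bar to the hub is 14 mm wide, top at 34 mm. At rest it lies from the pivot at (-91, -41) mm in stand axes, and travels towards the stand's +y. Pinch it from above with fingertips above the bar; 60 mm is clear round its path.
- focus_lever (a joint): Ratchet lever angle, rad: 0 at its rest stop, where it starts; grows clockwise seen from above; end stop 1.466. A click position every 12 degrees (0.2094 rad, 21 mm at the knob); the fourth is 0.838. Push needed at the knob: 3 to 5 N in a position, rising to 6 to 8 N a third of the way on, then falling to 1 to 3 N at three quarters: the click. It springs back to 0 if let go.
- reel: Blue component reel lying flat, 90 mm in diameter, 16 mm high, loose; origin under its centre. Leave alone.
- bottle: White bottle with a blue cap, 48 mm in diameter, 110 mm high, loose, upright; origin under its centre. Leave alone.
- scanner: Black hand scanner lying on its side, head 65 x 85 mm, 40 mm high, grey handle reaching 110 mm along its x; loose; origin under its head. Leave alone.

How it is judged:
By the outcome, as a careful person would: the job done as asked, in the order asked, and still so for the second after the job is handed in, while the arm keeps its last pose, push and grip.
It also fails if it takes over 51 s, if anything falls off the work surface, if the arm or the gripper's body presses on something with over 40 N, if the wrist force passes 120 N, or if a joint passes its speed limit or range.

## Working session

There is one attempt and no reset: what is moved stays moved. The work goes in short steps, Python scripts to look and compute and a tool call to move; the robot and the scene stay as the last step left them, time stands still between calls to the robot, and variables do not carry over. Pictures are saved under pics/ and viewed, at most 10 in all, crops included, and the job is handed in when it is done.

Besides the shell and the picture viewer there is one more tool, called as name(argument=value, ...), one argument or row to a line, values as JSON. arm_command: Moves the arm, as the interface text tells. Its arguments: {"type":"object","properties":{"xyz":{"type":"array","items":{"type":"array","items":{"type":"number"}}},"spin":{"type":"array","items":{"type":"number"}},"jaw":{"type":"number"},"squeeze":{"type":"number"}},"required":["xyz","spin"]}

```bash
mkdir -p pics; ls; cat > h.py <<'E'
from cell import *
import numpy as np, cv2
def px2w(c,u,v,z=None,d=None):
    M=np.array(c["world_from_camera"]); r=np.array([(u-c["cx"])/c["fx"],-(v-c["cy"])/c["fy"],-1.])
    w=M[:3,:3]@r; o=M[:3,3]
    return o+w*((z-o[2])/w[2] if d is None else d)
E
python3 - <<'E'
from h import *
s=observe(); print({k:np.round(v,3).tolist() for k,v in s.items()})
for n in ("top","side"):
    c=read_camera(n); np.savez(f"{n}0.npz",**c)
    cv2.imwrite(f"pics/{n}0.png",c["img"][:,:,::-1]); print(n,c.keys(),np.round(c["world_from_camera"],3).tolist())
    m=cv2.inRange(cv2.cvtColor(c["img"],cv2.COLOR_RGB2HSV),(8,150,120),(22,255,255))
    k,l,st,ce=cv2.connectedComponentsWithStats(m)
    for i in range(1,k):
        if st[i,4]>15:
            u,v=ce[i]; d=np.median(c["depth"][l==i]); print(st[i],ce[i],px2w(c,u,v,d=d),px2w(c,u,v,z=.074))
E
```

```text
pics
{'time': 0.0, 'qpos': [-1.361, 0.343, 1.525, -0.0, 1.275, -0.146], 'qvel': [0.001, 0.0, 0.002, 0.002, 0.0, -0.001], 'joint_efforts': [-0.003, -43.125, -24.422, 0.072, 0.056, -0.0], 'tool_pos': [0.183, -0.492, 0.404], 'tool_rot': [-3.14, -0.0, 0.356], 'contact_force': [0.573, 0.99, -0.045], 'torque': [0.004, -0.002, -0.0], 'grip_force': 0.0, 'opening': 0.092}
top dict_keys(['img', 'depth', 'fx', 'fy', 'cx', 'cy', 'world_from_camera']) [[0.022, 0.994, -0.105, 0.476], [-1.0, 0.022, 0.007, 0.078], [0.009, 0.105, 0.994, 0.94], [0.0, 0.0, 0.0, 1.0]]
[     0     42    512    342 152154] [245.94029076 218.74568529] [0.49966271 0.10465896 0.00177582] [0.49780671 0.10257241 0.074     ]
side dict_keys(['img', 'depth', 'fx', 'fy', 'cx', 'cy', 'world_from_camera']) [[0.955, 0.202, -0.219, 0.368], [-0.298, 0.629, -0.718, -0.51], [-0.007, 0.751, 0.661, 0.579], [0.0, 0.0, 0.0, 1.0]]
[260 197   9  22 172] [263.66860465 207.14534884] [0.54260312 0.01259325 0.05898391] [ 0.5375579 -0.0025055  0.074    ]
```

View pics/top0.png

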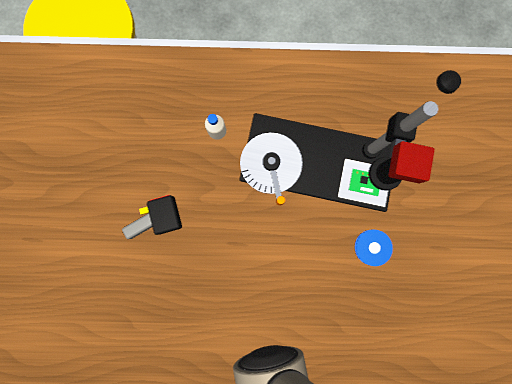

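View pics/side0.png

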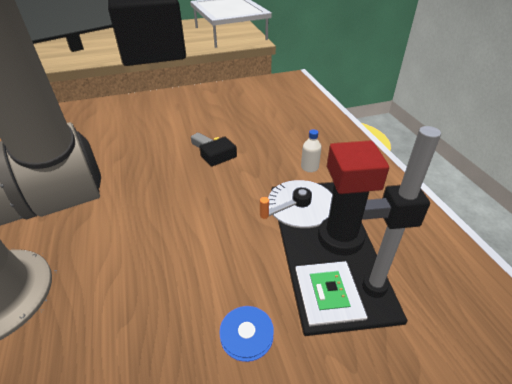

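The top view shows the dial at about (271,162), the hub at (271,160), the knob at (281,200), the bottle at (214,126), the scanner at (163,215) and the reel at (374,248). In the side view the knob is at (264,207) and the lever swings towards image left in the top view. Next I'll measure the pivot, the knob and the plate's yaw.

```bash
cat > m.py <<'E'
from h import *
def hsv(c): return cv2.cvtColor(c["img"],cv2.COLOR_RGB2HSV)
def blobs(m,mn):
    k,l,st,ce=cv2.connectedComponentsWithStats(m.astype(np.uint8)); return [(st[i],ce[i],l==i) for i in range(1,k) if st[i,4]>=mn]
E
python3 - <<'E'
from m import *
t=dict(np.load("top0.npz")); s=dict(np.load("side0.npz"))
H=hsv(t); D=t["depth"]; print(t["fx"],t["cx"],t["cy"],s["fx"],s["cx"],s["cy"])
m=cv2.inRange(H,(8,225,200),(22,255,255)); m[:, :250]=0;m[:,310:]=0;m[:180]=0;m[230:]=0
for st,ce,l in blobs(m,5):
    d=np.median(D[l]);print("top knob",st,ce,d,px2w(t,*ce,d=d),px2w(t,*ce,z=.074))
# point map
v,u=np.mgrid[:384,:512]; P=px2w(t,0,0,z=0)
M=t["world_from_camera"]; r=np.stack([(u-t["cx"])/t["fx"],-(v-t["cy"])/t["fy"],-np.ones(u.shape)],-1)*D[...,None]; P=r@M[:3,:3].T+M[:3,3]
w=cv2.inRange(H,(0,0,180),(180,40,255)); w[:, :225]=0;w[:,310:]=0;w[:115]=0;w[215:]=0
b=max(blobs(w,200),key=lambda b:b[0][4]); 
cn=max(cv2.findContours(b[2].astype(np.uint8),cv2.RETR_EXTERNAL,cv2.CHAIN_APPROX_NONE)[0],key=len)
hull=cv2.convexHull(cn); W=np.array([px2w(t,*p[0],z=.022)[:2] for p in hull],np.float32)
print("dial",b[0],cv2.minEnclosingCircle(W),cv2.fitEllipse(W))
bk=(H[...,2]<70); 
for st,ce,l in blobs(bk,20):
    if 100<ce[1]<215 and 230<ce[0]<410: print("black",st,ce,np.round(px2w(t,*ce,z=.048),4),np.round(np.median(P[l],0),4))
b=[b for b in blobs(bk,2000) if 110<b[1][1]<215][0]
pl=(b[2])&(P[...,2]<.024); pts=np.array([px2w(t,x,y,z=.016)[:2]*1000 for y,x in np.argwhere(pl)],np.float32)
print("plate",cv2.minAreaRect(pts),cv2.boxPoints(cv2.minAreaRect(pts)).tolist())
kn=(np.abs(P[...,2]-.074)<.01)&(u>265)&(u<300)&(v>185)&(v<215); print("knob by depth",kn.sum(),P[kn].mean(0) if kn.any() else 0)
c=t; print("dep hub",P[161,271],P[200,281],P[160,255])
Hs=hsv(s); m=cv2.inRange(Hs,(5,150,100),(22,255,255)); m[:190]=0;m[230:]=0;m[:,:250]=0;m[:,:][:,280:]=0
ys,xs=np.nonzero(m); print(xs.min(),xs.max(),ys.min(),ys.max())
E
```

```text
370.5756180771162 259.780875987069 189.5453701797889 358.75494374908106 256.625176504013 194.79438740095935
top knob [277 196   8   8  35] [280.97142857 198.94285714] 0.8692322 [0.54593378 0.02165328 0.07324376] [0.54587235 0.02170209 0.074     ]
dial [ 240  133   62   63 2644] ((0.6382189393043518, 0.04559146612882614), 0.08047574013471603) ((0.6403250694274902, 0.045454662293195724), (0.15394076704978943, 0.1583358198404312), 103.96729278564453)
black [ 248  112  169  100 6385] [335.31777604 155.37963978] [ 0.6579 -0.1113  0.048 ] [ 0.6643 -0.1071  0.0159]
black [263 153  17  18 182] [271.24725275 161.45054945] [0.6392 0.0452 0.048 ] [0.6378 0.0455 0.0473]
black [240 173   7  10  29] [242.        178.4137931] [0.5958 0.1154 0.048 ] [0.5989 0.1169 0.0145]
plate ((646.4357299804688, -82.59046936035156), (387.5790710449219, 179.52972412109375), 79.18928527832031) [[521.9158325195312, -256.1039123535156], [698.2593383789062, -289.77740478515625], [770.9556274414062, 90.9229736328125], [594.6121215820312, 124.59646606445312]]
knob by depth 54 [0.54434362 0.02298736 0.07311235]
dep hub [0.63958367 0.04594474 0.05166951] [0.5434052  0.02158385 0.07380947] [0.64718029 0.08512779 0.01927737]
260 268 197 218
```

The measurements agree: the pivot is at about (639.5, 45.5) mm and the knob at (542–545, 22) mm. That puts the radius at about 98 mm and the stand yaw at about -10.6°, from both the plate and the lever. Next I'll move above the knob.

arm_command(
  xyz=[
    [9, 13, -2],
    [18, 26, -5],
    [18, 26, -5],
    [18, 26, -5],
    [18, 26, -5],
    [18, 26, -5],
    [18, 26, -5],
    [18, 26, -5],
    [18, 26, -5],
    [18, 26, -5],
    [18, 26, -5],
    [18, 26, -5],
    [18, 26, -5],
    [18, 26, -5],
    [18, 26, -5],
    [18, 26, -5],
    [18, 26, -5],
    [18, 26, -5],
    [18, 26, -5],
    [18, 26, -5],
  ],
  spin=[0, -0.4, -0.4, -0.4, -0.4, -0.4, -0.4, -0.4, -0.4, -0.4, -0.4, -0.4, -0.4, -0.4, -0.4, -0.4, -0.4, -0.4, 0, 0],
  jaw=1,
)

```text
time: 2.1
tool_pos: [0.5338, 0.017, 0.3073]
tool_rot: [-3.141, 0.001, 0.238]
contact_force: [0.1, -1.2, 0.9]
opening: 0.092
grip_force: 0.0
```

arm_command(
  xyz=[
    [8, 7, 0],
    [0, 0, 0],
    [0, 0, 0],
    [0, 0, 0],
  ],
  spin=[0, 0, 0, 0],
)

```text
time: 2.5
tool_pos: [0.5413, 0.021, 0.3079]
tool_rot: [3.141, 0.0, 0.236]
contact_force: [-0.1, -0.3, 0.0]
opening: 0.0914
grip_force: 0.0
```

```bash
python3 - <<'E'
from m import *
s=observe(); print({k:np.round(s[k],4).tolist() for k in("time","tool_pos","tool_rot","contact_force","qpos")})
for n in ("wrist","side"):
    c=read_camera(n); np.savez(n+"1.npz",**c); cv2.imwrite(f"pics/{n}1.png",c["img"][:,:,::-1])
    for st,ce,l in blobs(cv2.inRange(hsv(c),(5,190,120),(22,255,255)),40):
        d=np.median(c["depth"][l]);print(n,st,ce,px2w(c,*ce,d=d),px2w(c,*ce,z=.074))
E
```

```text
{'time': 2.5, 'tool_pos': [0.5413, 0.021, 0.3079], 'tool_rot': [3.1414, 0.0004, 0.236], 'contact_force': [-0.1455, -0.2633, 0.0269], 'qpos': [-0.1026, 0.4678, 1.6155, -0.0004, 1.0586, 1.2323]}
```

View pics/wrist1.png

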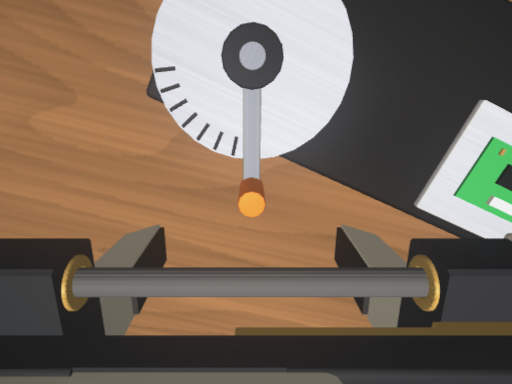

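The wrist view shows the knob top at (252,204) and the hub top at (252,55), with ticks fanning out to the left. I'll cast these two points.

```bash
python3 - <<'E'
from m import *
c=dict(np.load("wrist1.npz")); H=hsv(c); print(H[204,252],H[190,252],H[55,252],c["depth"][204,252],c["fx"])
k=(np.abs(H[...,0].astype(int)-int(H[204,252,0]))<5)&(H[...,1]>200)&(H[...,2]>225)
for st,ce,l in blobs(k,100): print(st,ce,px2w(c,*ce,z=.074),px2w(c,*ce,d=c["depth"][204,252]))
print(px2w(c,*ce,z=.074))
b=(H[...,2]<60); b[:, :215]=0;b[:,290:]=0;b[:15]=0;b[95:]=0
B=max(blobs(b,50),key=lambda b:b[0][4]); cn=max(cv2.findContours(B[2].astype(np.uint8),0,1)[0],key=len)
e=cv2.minEnclosingCircle(cn); print(B[0],e,cv2.fitEllipse(cv2.convexHull(cn)),px2w(c,252.5,55,z=.052),px2w(c,252.5,55,d=c["depth"][55,252]))
E
```

```text
[ 17 177 241] [ 11 167 136] [110  16 188] 0.22662747 321.067916424458Traceback (most recent call last):
  File "<stdin>", line 5, in <module>
NameError: name 'ce' is not defined. Did you mean: 'c'?
```

```bash
python3 - <<'E'
from m import *
c=dict(np.load("wrist1.npz")); H=hsv(c)
k=(np.abs(H[...,0].astype(int)-17)<5)&(H[...,1]>150)&(H[...,2]>215)
for st,ce,l in blobs(k,100): print(st,ce,px2w(c,*ce,z=.074),px2w(c,*ce,d=.2266))
b=(H[...,2]<75); b[:, :215]=0;b[:,290:]=0;b[:15]=0;b[95:]=0
B=max(blobs(b,50),key=lambda b:b[0][4]); cn=max(cv2.findContours(B[2].astype(np.uint8),0,1)[0],key=len)
print(B[0],cv2.fitEllipse(cv2.convexHull(cn)),px2w(c,252.5,55,z=.052),px2w(c,252.5,55,d=c["depth"][55,252]))
# ticks: dark, long thin blobs on dial
t=(H[...,2]<110); t[:, :150]=0;t[:,242:]=0;t[:60]=0;t[160:]=0
for st,ce,l in blobs(t,15): print("tick",st,np.round(ce,1),np.round(px2w(c,*ce,z=.022),4))
E
```

```text
[238 192  27  25 521] [251.30134357 204.        ] [0.54380852 0.02052156 0.074     ] [0.54346236 0.0204341  0.07297192]
[ 222   23   61   66 1626] ((252.00238037109375, 55.4780158996582), (60.2586669921875, 65.47730255126953), 0.8219334483146667) [0.64069025 0.04294868 0.052     ] [0.64087895 0.04298094 0.05023018]
tick [223  60  19  27 358] [233.6  70.3] [0.6298 0.0552 0.022 ]
tick [155  67  20   5  64] [164.6  69. ] [0.6182 0.1074 0.022 ]
tick [150  73  13  30 179] [154.  90.] [0.6009 0.113  0.022 ]
tick [161  84  18   8  53] [169.7  87.8] [0.6054 0.1013 0.022 ]
tick [170  99  17  12  50] [178.1 104.6] [0.5943 0.0926 0.022 ]
tick [182 113  15  14  52] [189.  119.5] [0.5848 0.0821 0.022 ]
tick [197 124  12  16  45] [202.5 131.5] [0.578  0.0696 0.022 ]
tick [214 132   9  18  43] [217.8 140.4] [0.5737 0.056  0.022 ]
tick [232 137   5  18  43] [234.1 145.7] [0.5726 0.0419 0.022 ]
```

The ticks fit: tick 4 lies at 144.9° and tick 1 at 180.9° from the pivot, with rest at 193° and a knob radius of 99.6 mm. Next I'll descend and pinch.

arm_command(
  xyz=[
    [2, 0, -8],
    [0, 0, -12],
    [0, 0, -12],
    [0, 0, -12],
    [0, 0, -12],
    [0, 0, -12],
    [0, 0, -12],
    [0, 0, -8],
    [0, 0, 0],
    [0, 0, 0],
  ],
  spin=[0, 0, 0, 0, 0, 0, 0, 0, 0, 0],
)

```text
time: 3.6
tool_pos: [0.544, 0.0219, 0.2198]
tool_rot: [3.141, -0.0, 0.237]
contact_force: [0.6, -0.5, 0.2]
opening: 0.0919
grip_force: 0.0
```

arm_command(
  xyz=[
    [0, 0, 0],
    [0, 0, 0],
    [0, 0, 0],
    [0, 0, 0],
    [0, 0, 0],
    [0, 0, 0],
    [0, 0, 0],
    [0, 0, 0],
    [0, 0, 0],
    [0, 0, 0],
    [0, 0, 0],
    [0, 0, 0],
  ],
  spin=[0, 0, 0, 0, 0, 0, 0, 0, 0, 0, 0, 0],
  jaw=-1,
  squeeze=35,
)

```text
time: 4.8
tool_pos: [0.5439, 0.0216, 0.2197]
tool_rot: [3.141, 0.0, 0.237]
contact_force: [0.4, -3.3, -1.0]
opening: 0.0193
grip_force: 35.0
```

Gripped: the opening is 19.3 mm on the 20 mm knob. Next I'll advance the first click along the arc, turning with the lever.

arm_command(
  xyz=[
    [-0.9, 5.1, 0],
    [-0.9, 5.2, 0],
    [-0.4, 5.2, 0],
    [-0.3, 5.2, 0],
    [0, 0, 0],
    [0, 0, 0],
  ],
  spin=[-3, -3, -3, -3, 0, 0],
)

```text
time: 5.4
tool_pos: [0.5414, 0.0424, 0.2197]
tool_rot: [3.141, -0.0, 0.029]
contact_force: [0.2, -4.5, -0.1]
opening: 0.0193
grip_force: 35.0
```

arm_command(
  xyz=[
    [0.2, 5.2, 0],
    [0.2, 5.2, 0],
    [0.7, 5.2, 0],
    [0.7, 5.2, 0],
    [0, 0, 0],
    [0, 0, 0],
  ],
  spin=[-3, -3, -3, -3, 0, 0],
)

```text
time: 6.0
tool_pos: [0.5433, 0.063, 0.2197]
tool_rot: [3.141, -0.0, -0.18]
contact_force: [1.8, -3.7, -1.5]
opening: 0.0189
grip_force: 35.0
```

arm_command(
  xyz=[
    [1.2, 5.1, 0],
    [1.3, 5.1, 0],
    [1.8, 4.9, 0],
    [1.8, 4.9, 0],
    [0, 0, 0],
    [0, 0, 0],
  ],
  spin=[-3, -3, -3, -3, 0, 0],
)

```text
time: 6.6
tool_pos: [0.5494, 0.0829, 0.2197]
tool_rot: [3.141, -0.0, -0.389]
contact_force: [1.0, -5.2, -1.8]
opening: 0.0192
grip_force: 35.0
```

arm_command(
  xyz=[
    [2.2, 4.7, 0],
    [2.3, 4.7, 0],
    [0, 0, 0],
    [0, 0, 0],
  ],
  spin=[-3, -3, 0, 0],
)

```text
time: 7.0
tool_pos: [0.5539, 0.0922, 0.2197]
tool_rot: [3.141, -0.001, -0.493]
contact_force: [1.9, -5.0, -1.7]
opening: 0.0192
grip_force: 35.0
```

arm_command(
  xyz=[
    [1.4, 2.2, 0],
    [0, 0, 0],
    [0, 0, 0],
  ],
  spin=[-1.5, 0, 0],
)

```text
time: 7.3
tool_pos: [0.5554, 0.0947, 0.2197]
tool_rot: [-3.141, -0.001, -0.52]
contact_force: [3.5, -3.5, -2.4]
opening: 0.0198
grip_force: 35.0
```

arm_command(
  xyz=[
    [2.0, 3.4, 0],
    [2.0, 3.2, 0],
    [0, 0, 0],
    [0, 0, 0],
    [0, 0, 0],
  ],
  spin=[-2.3, -2.2, 0, 0, 0],
)

```text
time: 7.8
tool_pos: [0.5594, 0.101, 0.2197]
tool_rot: [3.141, -0.001, -0.599]
contact_force: [3.3, -6.2, -2.8]
opening: 0.0196
grip_force: 35.0
```

```bash
python3 - <<'E'
from m import *
s=observe(); print({k:np.round(s[k],4).tolist() for k in("time","tool_pos","tool_rot","contact_force","opening")})
for n in ("wrist","top"):
    c=read_camera(n); np.savez(n+"2.npz",**c)
    im=c["img"][:,:,::-1]
    if n=="top": im=cv2.resize(im[90:250,150:330],None,fx=3,fy=3)
    cv2.imwrite(f"pics/{n}2.png",im)
E
```

```text
{'time': 7.8, 'tool_pos': [0.5594, 0.101, 0.2197], 'tool_rot': [3.1412, -0.0008, -0.5987], 'contact_force': [3.331, -6.169, -2.8484], 'opening': 0.0196}
```

View pics/wrist2.png

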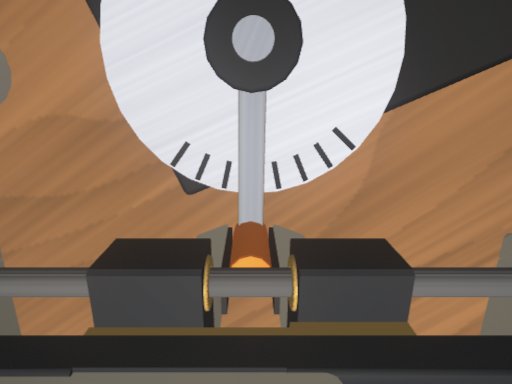

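The wrist view shows the lever over tick 4: ticks 3 to 0 are at its right (278–345) and 5 to 7 at its left (227–180). I'll check the angle precisely from the bar, knob and ticks.

```bash
python3 - <<'E'
from m import *
c=dict(np.load("wrist2.npz")); H=hsv(c)
b=(H[...,2]<75); b[:, :195]=0;b[:,312:]=0;b[95:]=0
B=max(blobs(b,50),key=lambda b:b[0][4]); cap=(H[...,2]>130)&(np.hypot(*(np.mgrid[:384,:512]-np.array([38,253])[:,None,None]))<28)
C=max(blobs(cap,200),key=lambda b:b[0][4]); pv=px2w(c,*C[1],z=.052); print("cap",C[0],C[1],pv)
g=lambda p:np.degrees(np.arctan2(p[1]-pv[1],p[0]-pv[0]))%360
t=(H[...,2]<110).astype(np.uint8); t[:125]=0;t[195:]=0;t[:,:165]=0;t[:,362:]=0
T=[]
for st,ce,l in blobs(t,40):
    if st[4]<300:
        p=px2w(c,*ce,z=.022); T.append(g(p)); print("tick",st,np.round(ce,1),round(g(p),2),round(np.hypot(*(p-pv)[:2])*1e3,1))
for r in range(110,215,20):
    row=cv2.GaussianBlur(H[...,1],(1,5),0)[r,225:280].astype(int); v=H[r,225:280,2].astype(int)
    e=np.abs(np.gradient(cv2.GaussianBlur(c["img"][r:r+1,225:280].astype(np.float32),(3,1),0).sum(2)[0])); L=225+e[:27].argmax();R=252+e[27:].argmax()
    p=px2w(c,(L+R)/2,r,z=.034); print(r,L,R,round(g(p),2),np.hypot(*(p-pv)[:2]))
s=observe()["tool_pos"]; print("tool",g(s),np.hypot(*(np.array(s)-pv)[:2]))
E
```

```text
cap [ 232   15   43   47 1549] [252.81149128  37.77017431] [0.64051841 0.04328926 0.052     ]
tick [333 128  22  22 133] [343.3 138.3] 193.18 67.9
tick [171 142  18  24 116] [179.6 153.8] 109.12 67.8
tick [314 143  18  24 116] [322.6 154.8] 181.22 67.6
tick [196 154  13  26 109] [202.2 166.6] 121.17 67.8
tick [294 155  13  26 105] [300.1 167.3] 169.22 67.8
tick [222 161   9  27 110] [226.1 174.4] 133.15 67.9
tick [272 162   9  27 106] [275.9 174.6] 157.18 67.8
110 237 266 144.86 0.0302305461160373
130 238 265 145.07 0.04010874122938737
150 238 265 145.21 0.050339761910780705
170 230 273 145.3 0.06094265866801148
190 238 264 145.15 0.07193984176523242
210 239 262 145.04 0.08335195331844948
tool 144.60219524742215 0.09959788513578
```

Tick 4 is at 145.17° and the lever at 145.1°, so it sits on the fourth click. I'll hold it to settle, then recheck that it is steady and that the other objects are undisturbed.

arm_command(
  xyz=[
    [0.2, 0.3, 0],
    [0, 0, 0],
    [0, 0, 0],
    [0, 0, 0],
    [0, 0, 0],
    [0, 0, 0],
    [0, 0, 0],
    [0, 0, 0],
    [0, 0, 0],
    [0, 0, 0],
  ],
  spin=[0, 0, 0, 0, 0, 0, 0, 0, 0, 0],
)

```text
time: 8.9
tool_pos: [0.5595, 0.1012, 0.2197]
tool_rot: [3.141, -0.001, -0.599]
contact_force: [2.9, -6.7, -1.4]
opening: 0.0193
grip_force: 35.0
```

View pics/top2.png

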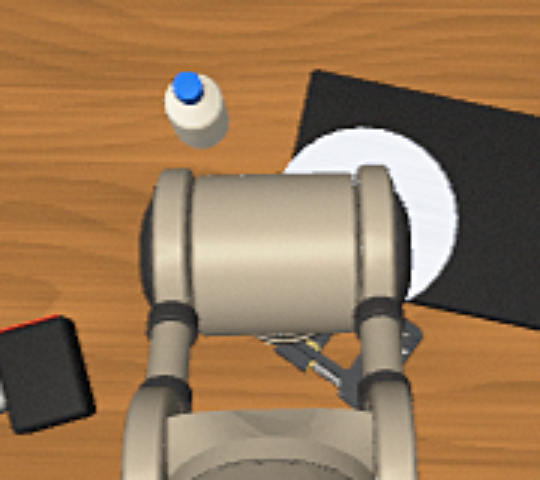

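The top crop shows the bottle (cap at crop 188,87) and the scanner (crop 45,375) still where they were. The grip is steady, so I'm handing in.

```bash
python3 -c "
from cell import *
print(hand_in())"
```

```text
the job is handed in; nothing more can be done
None
```

The lever is held steady at the fourth click (measured within about 0.1° of tick 4, never near the fifth), the bottle and scanner look unmoved, the reel was never approached (it was outside my last picture), and the job is handed in at about 9 s.

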